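# Feed one mould key and nudge it to the green spot

### The arm

A 6-joint arm with a two-finger parallel gripper is mounted at the origin on the work surface. World frame = base frame: x ahead of the robot, y to its left, z up, the work surface at z = 0. Lengths are in m, angles in rad, forces in N, time in s.
With the tool pointing down it reaches from about 0.35 to 0.975 m from the base axis. Payload 4.9 kg.
Tool frame: the origin (TCP) lies midway between the tips of the shut fingers; the grasp point (between the pads) lies 19 mm behind it; z points along the fingers, y is the line along which they close (so a half turn about z gives the same grasp; the last joint's range is limited). The gripper opens to 85 mm and grips with 20 to 120 N. Pads are 22 mm wide; open, the fingers measure 114 mm over their backs; the gripper's body (76 mm by 85 mm) begins 54 mm behind the grasp point. The pads swing forward as they close: fully open they stand 13 mm farther back than shut.
Start: joints at [1.115, 0.053, 1.613, -0, 1.476, -0.119], TCP at [0.207, 0.59, 0.231] pointing down, gripper open.
Joint ranges: [-3.01, 3.01], [-1.01, 2.22], [0.06, 2.58], [-1.02, 4.17], [0.09, 2.62], [-3.14, 3.14]. Speed limits (rad/s): [2.57, 2.57, 3.14, 3.14, 3.14, 3.14].

### API

Orientations are given as a rotation vector (axis times angle).
In Python, from station import ctrl, optics, job gives the robot as it stands.
- The arm moves only by the shell command python3 -m jog 'ROWS' [OPENING] [FORCE]. ROWS is JSON, a list of rows, each a list of 2 entries, a list of its own where there are three numbers: the shift along the tool's x, y, z in m, then the turn, a rotation vector about the tool's x, y, z in rad. A call has 1 to 5 rows; each row is the pose to reach, as a shift and turn from the pose commanded when the call began, along the tool's axes at that moment; what a row does not reach only later rows make up. A row lasts 1/10 s, in which the tool goes at most 50 mm and 8.59 degrees, less where a joint would pass 70% of its speed; a pose out of reach is approached as far as the arm can. A call with a gripper value outside its range is refused whole. OPENING is the opening, from 0 (shut) to 1 (fully open), set as the call begins (- or left out, the last holds). The fingers move at their own pace and stop on an object; FORCE is the grip in N (left out, the last holds). Time passes only in rows, so rows that repeat a pose let the fingers close. It gives the time, the measured TCP pose, the force, the opening and the grip force at its end, in the units of the state.
- ctrl.get_obs(): the state, without advancing time (a new reading comes with each control period).
- optics.get_image(name): name is "scene" or "top"; returns a dict with "image" (384x512x3 uint8, blue, green, red), "fx", "fy", "cx", "cy" (pixels), "D" ([k1, k2, p1, p2, k3] as OpenCV has them; the pictures are not rectified), "rvec" (rotation vector, rad) and "tvec" (3), from world to camera coordinates, as OpenCV has them. Camera axes: x right, y down, z forward; pixel columns grow to the right and rows downward; lengths in m; the calibration is good to about 2 mm. A picture is of the moment at which its call begins. There is no depth.
- job.finish_job(): hands the job in; it is judged then, once.
The state is a dict: "t": time; "q": joint angles; "dq": joint speeds; "effort": joint torques, N m; "tool_pos": TCP position; "tool_rot": TCP orientation; "contact_force": force on the tool from outside, world axes, zero at the start; "wrist_torque": the same for the moment, N m; "opening": finger opening in m; "grip_force": force on a finger pad.
Only numpy, scipy, OpenCV 4.12 (cv2) and the standard library are available. Lean on these libraries where they do the work, as an engineer would, in place of code of your own. Each camera call takes 0.05 s, during which the arm holds its last target. There are 200 camera calls.

### The job

Press the red plunger of the blue feeder all the way down once and let it spring back up, so that a single orange mould key slides out. Then nudge that key along the bench until it lies wholly on the green spot and leave it there, plunger up. Never pick up or tip the key, feed no second one, and leave everything else on the bench alone.

Things in the scene. Friction and masses are not known exactly. Their poses are not given: they have to be found in the camera images.
- feeder: Blue key feeder fixed on the bench. Origin at bench height on the axis of its open-topped magazine (49 x 49 mm, 50 mm high). A 30 mm high, 49 mm wide box behind runs to x = +90 mm; red plunger on it at x = +57 mm. Pressing it drives a pusher out of the mouth along -x, which draws back as the plunger rises. The ejected key lies flat on the bench, centred 60 to 70 mm from the origin along -x. z up.
- plunger (a joint): Red plunger of the feeder, travel straight down in m: 0 up, 0.022 fully pressed against its stop. Sprung: about 3 N to start, 5 to 9 N at the bottom; springs up when let go. The pusher moves 2.8 times as far, so press at a few cm/s; the key is out only near the end of the travel.
- plunger_top (a point): Centre of the top face of the red plunger cap, a disc 34 mm across and 8 mm thick; the top is 62 mm above the bench when up and 40 mm when fully pressed. It moves with the plunger.
- key_bottom: Orange plastic mould key (registration disc), 36 mm across, 12 mm thick, about 22 g: the lowest of the stack, lying flat on the bench inside the feeder at the start; this is the one that comes out. Origin at the centre of its underside, z along its axis.
- key_middle: Second orange key of the stack, same size; it drops to the bench inside the feeder after the first has gone out. Origin at the centre of its underside.
- key_top: Third, topmost orange key in the stack, same size. Origin at the centre of its underside.
- green_spot: Green round spot, 80 mm across, painted flush on the bench, on one side (+y or -y) of the feeder's front, its centre 85 to 105 mm off the feeder's centre line. Origin at its centre, at bench height. Where the key belongs.
- grey_spot: Grey round spot, 80 mm across, flush on the bench on the other side of the feeder's front: not wanted. Origin at its centre.
- mould: Black stepped mould half, 100 x 150 mm, up to 52 mm high (the round ridge 44 mm), standing in front of the feeder's mouth with its middle about 220 to 235 mm from the feeder's origin. Leave alone. Origin under its centre.
- jar: Small amber glass jar with black lid, 46 mm across, 55 mm high, beside the rear of the feeder (-y side). Leave alone. Origin under its centre.
- brush: Brush lying on the bench, 180 mm long, beside the rear of the feeder (+y side). Leave alone. Its x axis runs along the handle to the bristles.
- hammer: Hammer lying on the bench to the robot's left. Leave alone. Its x axis runs along the handle to the head.
- spatula: Spatula, 200 mm long, lying across the far part of the bench. Leave alone. Its x axis runs from handle to blade.
- mug: White mug, 76 mm across, 90 mm high, to the robot's right. Leave alone. Origin under its centre.
- bowl: Blue bowl, 120 mm across, 50 mm high, to the robot's right, farther out. Leave alone. Origin under its centre.
Not all that is in view belongs to the job. Of the things shaped like the feeder, the blue one is meant.

How it is judged:
On the way, in this order (a step that is already met when the one before it is completed fails the run):
1. the plunger is pressed all the way down (within 3 mm of its stop) and the bottom key is pushed out of the mouth (value of joint plunger above 0.019 m and x of key_bottom in the frame of feeder below -0.045 m).
2. the plunger is let go and has sprung back up (within 3 mm) (value of joint plunger below 0.003 m), for 0.2 s.
3. the key lies wholly on the green spot (horizontal distance between key_bottom and green_spot below 0.022 m), for 0.2 s.
At the end, for the whole second after the job is handed in: The ejected key lies flat and at rest wholly within the green spot (its centre within 22 mm of the spot's), the plunger is up (within 3 mm), the other two keys are still in the feeder, and the bystanders are within 25 mm of where they stood (horizontal distance between key_bottom and green_spot below 0.022 m and height (world z) of key_bottom below 0.004 m and angle between key_bottom's own z axis and vertical below 0.1 rad and linear speed of key_bottom below 0.01 m/s and value of joint plunger below 0.003 m and x of each of key_middle, key_top in the frame of feeder above -0.008 m and distance of each of mould, jar, brush, hammer, spatula, mug, bowl from where it was at the start of the episode below 0.025 m); the robot touches nothing.
It fails at once if the key is lifted off the bench or tipped (its underside's centre over 10 mm up, or leaning over 0.5 rad) (height (world z) of key_bottom above 0.01 m or angle between key_bottom's own z axis and vertical above 0.5 rad).
It fails at once if a second key is fed out or taken out of the feeder (x of any of key_middle, key_top in the frame of feeder below -0.012 m or height (world z) of key_middle above 0.025 m or height (world z) of key_top above 0.037 m).
It fails at once if a bystander is moved more than 25 mm (distance of any of mould, jar, brush, hammer, spatula, mug, bowl from where it was at the start of the episode above 0.025 m).
It also fails if it takes over 48 s, if anything falls off the work surface, if the arm or the gripper's body presses on something with over 40 N, if the wrist force passes 120 N, or if a joint passes its speed limit or range.

## Working session

There is one attempt and no reset: what is moved stays moved. The work goes in short steps, Python scripts to look and compute and a shell command to move; the robot and the scene stay as the last step left them, time stands still between calls to the robot, and variables do not carry over. Pictures are saved under pics/ and viewed, at most 10 in all, crops included, and the job is handed in when it is done.

```bash
ls; mkdir -p pics
python3 - <<'E'
from station import ctrl, optics
import cv2,pickle
for n in("scene","top"):
    d=optics.get_image(n); cv2.imwrite(f"pics/{n}0.png",d["image"]); pickle.dump(d,open(f"{n}0.pkl","wb")); print(n,d["rvec"],d["tvec"])
o=ctrl.get_obs(); print(o["t"],o["tool_pos"],o["tool_rot"],o["opening"])
E
```

```text
pics
scene [ 1.54434683  2.25419528 -0.67667738] [ 0.22245468 -0.3780323   1.77314704]
top [ 2.24565338 -1.95891933  0.20771143] [-0.06454031  0.57593988  0.98164227]
0.1 [0.20630539 0.58937159 0.23015301] [-5.26541368e-01 -3.09662620e+00  2.84546611e-03] 0.0855291512211642
```

View pics/top0.png

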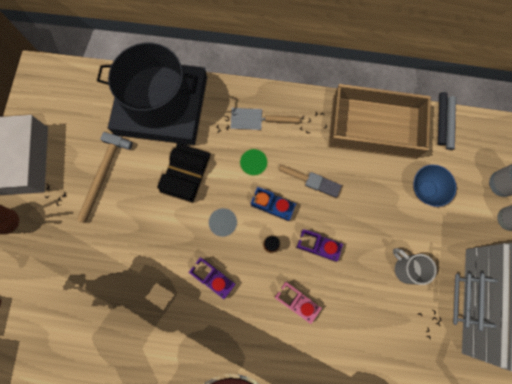

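View pics/scene0.png

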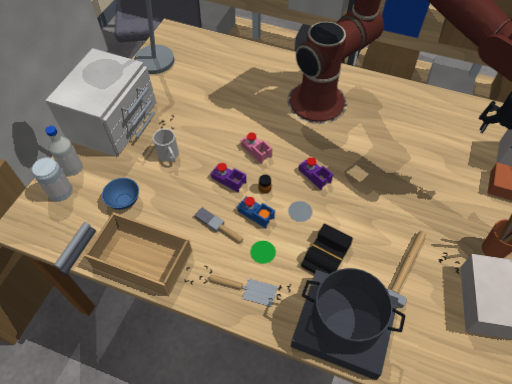

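The top view shows the blue feeder's keys at (262,199), its plunger at (283,206), the green spot at (254,161), the grey spot at (222,222) and the mould at (184,172). The scene view agrees: plunger at about (249,202), green spot at (263,252).

```bash
cat > h.py <<'E'
import cv2,numpy as np
def ray(d,uv,z):
    K=np.array([[d["fx"],0,d["cx"]],[0,d["fy"],d["cy"]],[0,0,1.]])
    p=cv2.undistortPoints(np.array([[uv]],float),K,np.array(d["D"],float))[0,0]
    R=cv2.Rodrigues(np.array(d["rvec"],float))[0]; t=np.array(d["tvec"],float).ravel()
    c=-R.T@t; v=R.T@np.array([p[0],p[1],1]); return (c+v*(z-c[2])/v[2])
def blobs(d,col,minA=8):
    h=cv2.cvtColor(d["image"],cv2.COLOR_BGR2HSV); H,S,V=[h[...,i].astype(int) for i in range(3)]
    m={"red":((H<5)|(H>174))&(S>170)&(V>110),"orange":(H>=6)&(H<=14)&(S>200)&(V>150),
       "green":(H>50)&(H<75)&(S>150)&(V>60),"blue":(H>100)&(H<118)&(S>150)&(V>40)}[col].astype(np.uint8)
    n,_,st,c=cv2.connectedComponentsWithStats(m)
    return [(c[i],st[i,4]) for i in range(1,n) if st[i,4]>=minA]
Z={"red":.062,"orange":.036,"green":0,"blue":.03}
def show(d,cols,Z=Z):
    for k in cols:
        for c,a in blobs(d,k): print(k,c.round(1),a,ray(d,c,Z[k])[:2].round(4))
E
python3 - <<'E'
from h import *;import pickle
for n in("scene","top"):
    print(n);show(pickle.load(open(n+"0.pkl","rb")),Z)
E
```

```text
scene
red [251.2 136. ] 52 [ 0.3086 -0.1519]
red [311.3 161. ] 55 [0.3385 0.0777]
red [221.5 166.6] 58 [ 0.469  -0.1946]
red [249.1 200.8] 66 [ 0.5626 -0.0577]
orange [263.9 212.9] 53 [ 0.5726 -0.0035]
green [262.6 251.6] 422 [0.6851 0.0354]
blue [404.5  15.7] 1364 [-0.607   0.2089]
blue [ 51.  130.4] 87 [ 0.5203 -0.8442]
blue [255.9 212.9] 369 [ 0.5785 -0.0285]
top
red [282.2 204.8] 109 [ 0.5624 -0.0573]
red [330.5 247.2] 111 [ 0.4691 -0.1945]
red [218.4 283.8] 115 [0.3389 0.0775]
red [307.  308.7] 129 [ 0.3083 -0.1515]
orange [262.  198.8] 86 [ 0.5765 -0.0023]
green [253.3 161.7] 485 [0.6874 0.0369]
blue [274.6 206.7] 279 [ 0.5605 -0.0391]
```

```bash
cat > go.py <<'E'
import numpy as np
from scipy.spatial.transform import Rotation as R
from station import ctrl
P=np.array([.5625,-.0575]); O=np.array([.5745,-.003]); G=np.array([.686,.036])
u=(O-P)/np.linalg.norm(O-P); n=np.array([u[1],-u[0]])
Rt=R.from_matrix(np.array([[-n[0],u[0],0],[-n[1],u[1],0],[0,0,-1]]))
def to(x,y,z):
    o=ctrl.get_obs(); r=R.from_rotvec(o["tool_rot"])
    print("t",o["t"],"pos",np.round(o["tool_pos"],4),"F",np.round(o["contact_force"],1),"op",round(o["opening"],4))
    print("shift",r.inv().apply(np.array([x,y,z])-o["tool_pos"]).round(4),"turn",(r.inv()*Rt).as_rotvec().round(3))
E
python3 -c "
from go import *
print(u,n,O+.065*u); to(*P,.1)"
```

```text
[0.2150327  0.97660685] [ 0.97660685 -0.2150327 ] [0.58847713 0.06047945]
t 0.1 pos [0.2063 0.5894 0.2302] F [ 0.3 -0.3 -0.2] op 0.0855
shift [-0.55   -0.4925  0.131 ] turn [-0.002 -0.    -0.12 ]
```

```bash
python3 -m jog '[[[-0.55,-0.4925,0],[0,0,-0.12]],[[-0.55,-0.4925,0],[0,0,-0.12]],[[-0.55,-0.4925,0],[0,0,-0.12]],[[-0.55,-0.4925,0],[0,0,-0.12]],[[-0.55,-0.4925,0],[0,0,-0.12]]]' 0 30; python3 -c "
from go import *
to(*P,.23)"
```

```text
t: 0.6
tool_pos: [0.3275, 0.369, 0.2308]
tool_rot: [-0.339, -3.123, 0.001]
contact_force: [0.9, 0.3, -0.0]
opening: 0.0121
grip_force: 0.0
t 0.6 pos [0.3275 0.369  0.2308] F [ 0.9  0.3 -0. ] op 0.0121
shift [-0.321  -0.3662  0.0009] turn [-0.    -0.     0.001]
```

```bash
python3 -m jog '[[[-0.32,-0.366,0],[0,0,0]],[[-0.32,-0.366,0],[0,0,0]],[[-0.32,-0.366,0],[0,0,0]],[[-0.32,-0.366,0],[0,0,0]],[[-0.32,-0.366,0],[0,0,0]]]' >/dev/null; python3 -c "
from go import *
to(*P,.23)"
```

```text
t 1.1 pos [0.4477 0.1497 0.231 ] F [0.5 1.  0.1] op -0.0001
shift [-0.1567 -0.1777  0.001 ] turn [ 0. -0. -0.]
```

```bash
python3 -m jog '[[[-0.155,-0.176,0],[0,0,0]],[[-0.155,-0.176,0],[0,0,0]],[[-0.155,-0.176,0],[0,0,0]],[[-0.155,-0.176,0],[0,0,0]],[[-0.155,-0.176,0],[0,0,0]]]' >/dev/null; python3 -m jog '[[[0,0,0.04],[0,0,0]],[[0,0,0.08],[0,0,0]],[[0,0,0.12],[0,0,0]],[[0,0,0.12],[0,0,0]],[[0,0,0.12],[0,0,0]]]' >/dev/null;python3 -c "
from go import *
to(*P,.065)
from station import optics;import cv2
for n in('top','scene'):
    im=optics.get_image(n)['image']; c=(275,203) if n=='top' else (255,210)
    cv2.imwrite(f'pics/{n}1.png',cv2.resize(im[c[1]-50:c[1]+50,c[0]-65:c[0]+65],None,fx=4,fy=4))
"
python3 - <<'E'
import cv2,numpy as np
a=[cv2.imread(f'pics/{n}1.png') for n in('top','scene')]
cv2.imwrite('pics/c1.png',cv2.resize(np.hstack(a),(800,308)))
E
```

```text
t 2.1 pos [ 0.5604 -0.0533  0.111 ] F [0.5 0.3 0.4] op -0.0001
shift [-0.003  -0.0036  0.046 ] turn [ 0.    -0.002  0.   ]
```

View pics/c1.png

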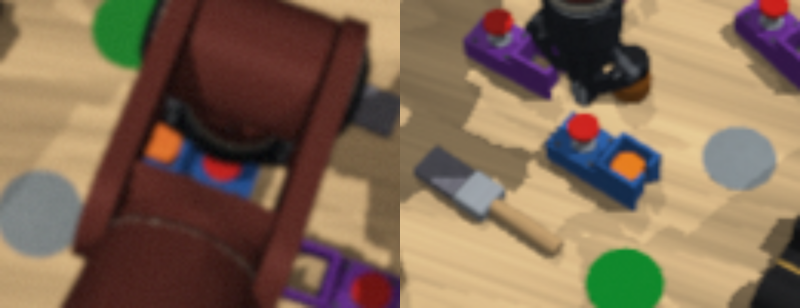

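The crops show the shut fingertip just above and behind the red cap (cap at about (583,128) in the right crop), so the approach is right. I'll descend now and press slowly.

```bash
python3 -m jog '[[[-0.003,-0.0035,0.02],[0,0,0]],[[-0.003,-0.0035,0.035],[0,0,0]],[[-0.003,-0.0035,0.043],[0,0,0]],[[-0.003,-0.0035,0.046],[0,0,0]],[[-0.003,-0.0035,0.049],[0,0,0]]]'; python3 -m jog '[[[0,0,0.003],[0,0,0]],[[0,0,0.006],[0,0,0]],[[0,0,0.009],[0,0,0]],[[0,0,0.012],[0,0,0]],[[0,0,0.015],[0,0,0]]]'
```

```text
t: 2.7
tool_pos: [0.5634, -0.0575, 0.0627]
tool_rot: [0.34, 3.122, -0.0]
contact_force: [-0.3, -0.2, -0.0]
opening: 0.0004
grip_force: 0.0
t: 3.2
tool_pos: [0.5636, -0.0576, 0.0486]
tool_rot: [0.34, 3.122, -0.0]
contact_force: [-2.5, 1.2, 6.2]
opening: -0.0001
grip_force: 2.9
```

```bash
python3 -m jog '[[[0,0,0.003],[0,0,0]],[[0,0,0.006],[0,0,0]],[[0,0,0.008],[0,0,0]],[[0,0,0.009],[0,0,0]],[[0,0,0.009],[0,0,0]]]'; python3 -c "
from go import *
to(*P,.038)"
```

```text
t: 3.7
tool_pos: [0.5637, -0.0576, 0.04]
tool_rot: [0.34, 3.123, -0.0]
contact_force: [-4.0, 0.8, 8.1]
opening: 0.0002
grip_force: 3.9
t 3.7 pos [ 0.5637 -0.0576  0.04  ] F [-4.   0.8  8.1] op 0.0002
shift [ 0.0011 -0.0002  0.002 ] turn [0. 0. 0.]
```

A touch further to make sure of the stop, then release.

```bash
python3 -m jog '[[[0,0,0.001],[0,0,0]],[[0,0,0.002],[0,0,0]],[[0,0,0.002],[0,0,0]],[[0,0,0.002],[0,0,0]]]'; python3 -m jog '[[[0,0,-0.003],[0,0,0]],[[0,0,-0.007],[0,0,0]],[[0,0,-0.011],[0,0,0]],[[0,0,-0.016],[0,0,0]],[[0,0,-0.022],[0,0,0]]]' >/dev/null;  python3 -m jog '[[[0,0,-0.03],[0,0,0]],[[0,0,-0.07],[0,0,0]],[[0,0,-0.07],[0,0,0]]]'
python3 - <<'E'
from go import *; from h import *; from station import optics
import cv2
O_=O+.065*u
for n in('top','scene'):
    d=optics.get_image(n); show(d,["red","orange"],{"red":.062,"orange":.012})
    if n=='scene': cv2.imwrite('pics/s2.png',cv2.resize(d['image'][160:280,190:350],None,fx=5,fy=5))
to(O_[0],O_[1],.11)
E
```

```text
t: 4.1
tool_pos: [0.5639, -0.0576, 0.0399]
tool_rot: [-0.339, -3.123, 0.0]
contact_force: [-9.6, 2.1, 18.5]
opening: -0.0
grip_force: 9.0
t: 4.9
tool_pos: [0.5669, -0.0585, 0.1349]
tool_rot: [0.339, 3.112, -0.002]
contact_force: [1.8, 0.1, 1.3]
opening: -0.0002
grip_force: 0.0
red [281.8 205.6] 107 [ 0.5601 -0.0567]
red [329.3 247.3] 86 [ 0.4684 -0.1915]
red [214.4 281.9] 21 [0.3421 0.0883]
red [306.9 308.8] 127 [ 0.3081 -0.1513]
orange [241.7 192.1] 37 [0.5923 0.056 ]
orange [262.9 199.1] 36 [ 0.5807 -0.0048]
red [311.1 161.3] 56 [0.3398 0.0775]
red [221.5 166.6] 57 [ 0.4691 -0.1946]
red [249.1 200.9] 67 [ 0.5628 -0.0577]
orange [263.6 214.1] 28 [ 0.5634 -0.0078]
orange [278.9 227.5] 71 [0.5924 0.0556]
t 5.0 pos [ 0.5638 -0.0578  0.1296] F [ 0.1 -0.  -1.1] op 0.0001
shift [0.0014 0.1208 0.0196] turn [-0.     0.002 -0.   ]
```

View pics/s2.png

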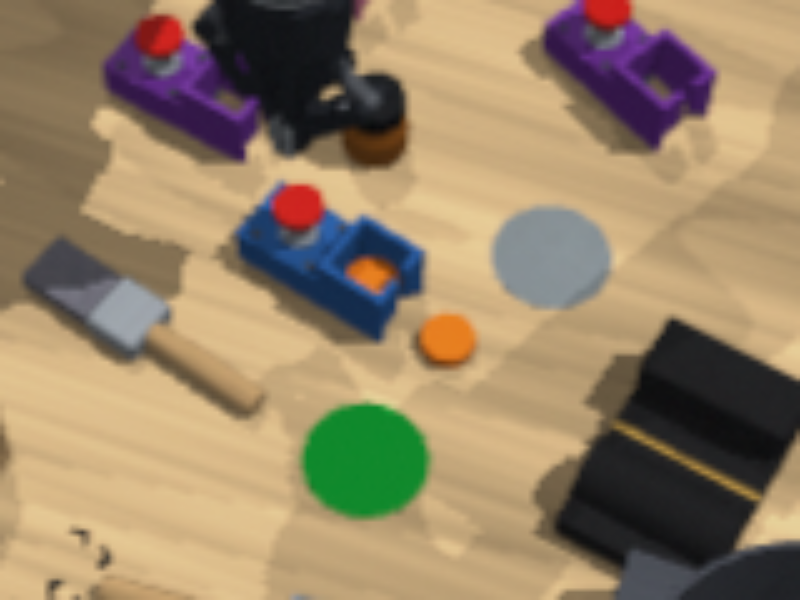

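Key 1 is out flat at about (447,338) in the crop, the plunger is back up, and a second key is still in the magazine. The key is at about (0.592, 0.056), with the spot almost exactly along tool −x. I'll cradle it between slightly opened fingers.

```bash
python3 -c "
from go import *
to(.542,.067,.13)"
```

```text
t 5.0 pos [ 0.5638 -0.0578  0.1296] F [ 0.1 -0.  -1.1] op 0.0001
shift [ 0.0482  0.1172 -0.0005] turn [-0.     0.002 -0.   ]
```

```bash
python3 -m jog '[[[0.016,0.039,0],[0,0,0]],[[0.032,0.078,0],[0,0,0]],[[0.048,0.117,0],[0,0,0]],[[0.048,0.117,0],[0,0,0]],[[0.048,0.117,0],[0,0,0]]]' 0.26 30 >/dev/null; python3 -m jog '[[[0,0,0.03],[0,0,0]],[[0,0,0.06],[0,0,0]],[[0,0,0.09],[0,0,0]],[[0,0,0.11],[0,0,0]],[[0,0,0.11],[0,0,0]]]' >/dev/null; python3 -c "
from go import *
to(.542,.067,.004)
from h import *; from station import optics
d=optics.get_image('scene'); show(d,['orange'],{'orange':.012})
cv2.imwrite('pics/s3.png',cv2.resize(d['image'][160:280,190:350],None,fx=5,fy=5))"
```

```text
t 6.0 pos [0.5379 0.0656 0.0139] F [-0.2 -0.5  0.2] op 0.0219
shift [-0.0038  0.0023  0.0098] turn [-0.002 -0.009 -0.002]
orange [278.7 227.4] 70 [0.5923 0.0548]
```

View pics/s3.png

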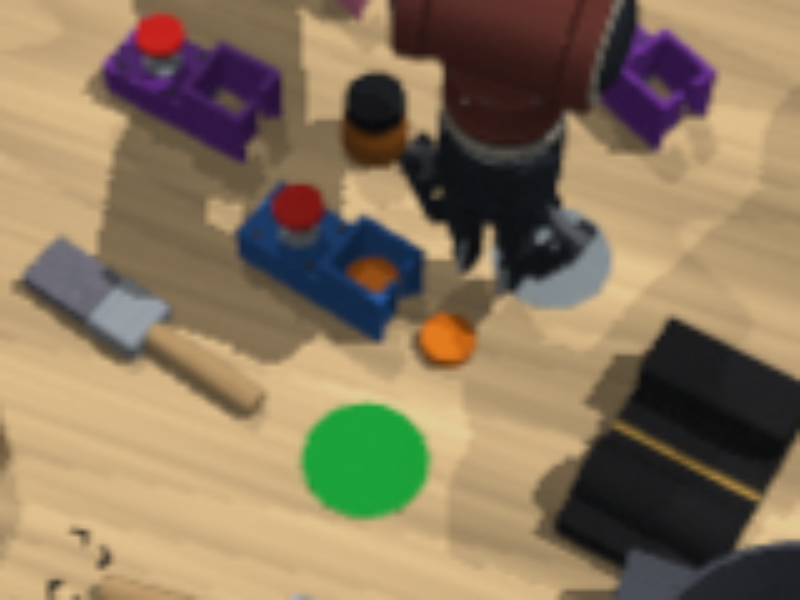

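The open fingers sit behind the key (tips at about (490,270), key at (447,340)), lined up with the spot and clear of the feeder. I'll lower and push.

```bash
python3 -m jog '[[[0,0.002,0.006],[0,0,0]],[[0,0.002,0.01],[0,0,0]],[[-0.01,0.002,0.01],[0,0,0]],[[-0.018,0.002,0.01],[0,0,0]],[[-0.024,0.002,0.01],[0,0,0]]]' ; python3 -m jog '[[[-0.005,0,0],[0,0,0]],[[-0.01,0,0],[0,0,0]],[[-0.015,0,0],[0,0,0]],[[-0.02,0,0],[0,0,0]],[[-0.025,0,0],[0,0,0]]]'
python3 - <<'E'
from go import *
from h import *; from station import optics
d=optics.get_image('scene'); show(d,['orange','green'],{'orange':.012,'green':0})
to(.662,.0414,.004)
E
```

```text
t: 6.55
tool_pos: [0.567, 0.0636, 0.0092]
tool_rot: [0.34, 3.121, 0.0]
contact_force: [0.1, 0.1, 1.1]
opening: 0.0224
grip_force: 0.1
t: 7.05
tool_pos: [0.59, 0.0584, 0.0083]
tool_rot: [-0.34, -3.123, -0.0]
contact_force: [-0.9, 0.2, 1.3]
opening: 0.022
grip_force: 0.4
orange [263.2 213.9] 22 [ 0.563  -0.0094]
green [262.6 251.6] 422 [0.6851 0.0354]
t 7.1 pos [0.5908 0.0582 0.0085] F [0.5 0.2 0.3] op 0.022
shift [-0.0731 -0.0011  0.0046] turn [ 0.     0.001 -0.   ]
```

The key is hidden and the tips ride higher than planned. I'll back off, look, then lower.

```bash
python3 -m jog '[[[0.01,0,0],[0,0,0]],[[0.03,0,0],[0,0,0]],[[0.03,0,0.003],[0,0,0]],[[0.03,0,0.006],[0,0,0]],[[0.03,0,0.006],[0,0,0]]]'
python3 - <<'E'
from go import *
from h import *; from station import optics
for n in('top','scene'):
    d=optics.get_image(n); show(d,['orange'],{'orange':.012})
cv2.imwrite('pics/s4.png',cv2.resize(d['image'][160:280,190:350],None,fx=5,fy=5))
to(.662,.0414,.004)
E
```

```text
t: 7.6
tool_pos: [0.5622, 0.0655, 0.0046]
tool_rot: [0.339, 3.119, 0.002]
contact_force: [-1.5, 3.3, 9.1]
opening: 0.0222
grip_force: 1.7
orange [275.4 233.2] 79 [0.6159 0.0522]
t 7.7 pos [0.5625 0.0655 0.0047] F [-2.1  3.1  8.2] op 0.0223
shift [-0.1024 -0.0022  0.0011] turn [0.002 0.004 0.   ]
```

View pics/s4.png

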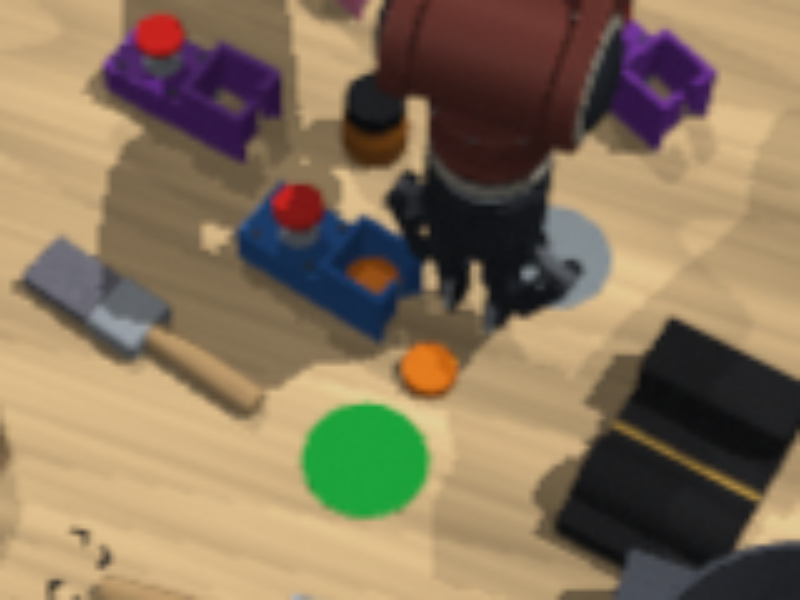

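Key at (429,369) in the crop, pushed 25 mm straight towards the spot and flat; the fingertips now touch the bench. I'll raise 2.5 mm and continue.

```bash
python3 -m jog '[[[-0.003,-0.001,-0.0025],[0,0,0]],[[-0.015,-0.001,-0.0025],[0,0,0]],[[-0.025,-0.001,-0.0025],[0,0,0]],[[-0.03,-0.001,-0.0025],[0,0,0]],[[-0.035,-0.001,-0.0025],[0,0,0]]]' ; python3 -m jog '[[[-0.005,0,0],[0,0,0]],[[-0.01,0,0],[0,0,0]],[[-0.015,0,0],[0,0,0]],[[-0.02,0,0],[0,0,0]],[[-0.025,0,0],[0,0,0]]]';  python3 -m jog '[[[-0.005,0,0],[0,0,0]],[[-0.01,0,0],[0,0,0]],[[-0.015,0,0],[0,0,0]],[[-0.02,0,0],[0,0,0]],[[-0.025,0,0],[0,0,0]]]'
python3 - <<'E'
from go import *
from h import *; from station import optics
for n in('top','scene'):
    d=optics.get_image(n); show(d,['orange'],{'orange':.012})
to(.661,.0415,.007)
E
```

```text
t: 8.2
tool_pos: [0.5943, 0.0568, 0.005]
tool_rot: [-0.34, -3.122, -0.001]
contact_force: [-5.2, 4.7, 6.6]
opening: 0.0223
grip_force: 3.0
t: 8.7
tool_pos: [0.6187, 0.0511, 0.0049]
tool_rot: [-0.34, -3.122, -0.0]
contact_force: [-1.5, 1.6, 4.5]
opening: 0.022
grip_force: 0.7
t: 9.2
tool_pos: [0.6435, 0.0453, 0.0044]
tool_rot: [-0.34, -3.123, 0.0]
contact_force: [-0.4, -0.3, -0.5]
opening: 0.0223
grip_force: 0.2
orange [263.9 199.9] 30 [ 0.579  -0.0079]
orange [263.3 249.1] 10 [0.682  0.0366]
t 9.3 pos [0.6439 0.0453 0.0048] F [-0.1 -0.3 -0.9] op 0.0223
shift [-0.0175 -0.     -0.0022] turn [-0.     0.001 -0.   ]
```

```bash
python3 -m jog '[[[-0.005,0,-0.001],[0,0,0]],[[-0.01,0,-0.001],[0,0,0]],[[-0.014,0,-0.001],[0,0,0]],[[-0.016,0,-0.001],[0,0,0]],[[-0.016,0,-0.001],[0,0,0]]]'; python3 -m jog '[[[0.01,0,0],[0,0,0]],[[0.03,0,0],[0,0,0]],[[0.06,0,0],[0,0,0]],[[0.06,0,-0.04],[0,0,0]],[[0.06,0,-0.08],[0,0,0]]]'
python3 - <<'E'
from go import *
from h import *; from station import optics
for n in('top','scene'):
    d=optics.get_image(n); show(d,['orange','green','red'],{'orange':.012,'green':0,'red':.062})
cv2.imwrite('pics/s5.png',cv2.resize(d['image'][160:280,190:350],None,fx=5,fy=5))
E
```

```text
t: 9.8
tool_pos: [0.6592, 0.0421, 0.0059]
tool_rot: [0.34, 3.123, -0.0]
contact_force: [0.3, 0.1, 0.2]
opening: 0.0221
grip_force: 0.0
t: 10.3
tool_pos: [0.596, 0.0557, 0.0835]
tool_rot: [-0.338, -3.116, 0.001]
contact_force: [1.5, 0.3, 0.4]
opening: 0.0221
grip_force: 0.0
orange [262.3 199.2] 56 [ 0.5802 -0.0033]
red [280.4 205.2] 66 [ 0.5608 -0.0528]
red [330.5 247.8] 51 [ 0.4674 -0.1947]
red [306.7 308.8] 123 [ 0.308  -0.1508]
orange [263.5 214.1] 27 [ 0.5636 -0.008 ]
orange [262.9 250.2] 74 [0.6859 0.0368]
green [262.5 252.2] 296 [0.6872 0.0359]
red [251.5 136. ] 50 [ 0.308 -0.151]
red [312.1 161.4] 42 [0.3392 0.0808]
red [221.4 166.3] 55 [ 0.4683 -0.1954]
red [249.3 200.8] 63 [ 0.5622 -0.0573]
```

View pics/s5.png

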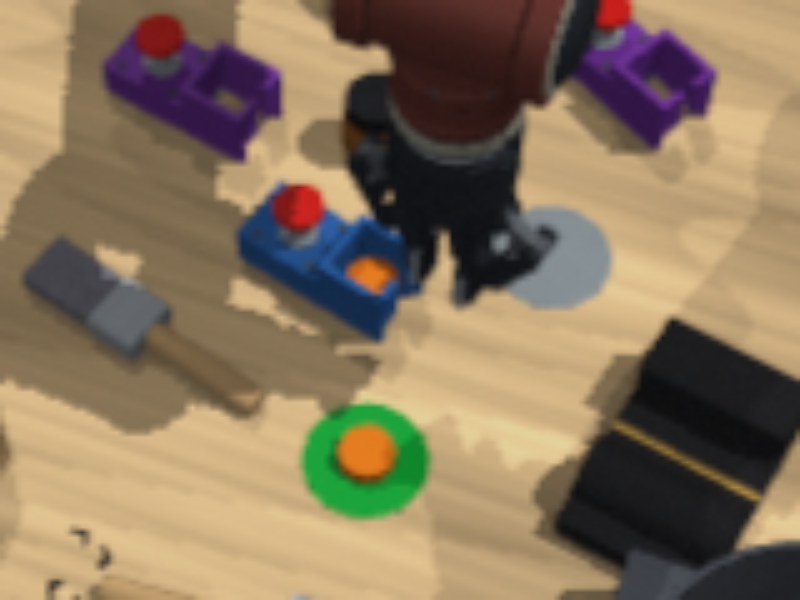

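The key lies flat at (366,452), in the middle of the green spot. The plunger is up and the other keys are inside. I'll raise clear, settle and hand in.

```bash
python3 -m jog '[[[0,0,-0.05],[0,0,0]],[[0,0,-0.09],[0,0,0]],[[0,0,-0.09],[0,0,0]],[[0,0,-0.09],[0,0,0]],[[0,0,-0.09],[0,0,0]]]'; python3 -c "
from station import job; print(job.finish_job())"
```

```text
t: 10.9
tool_pos: [0.5988, 0.0552, 0.1737]
tool_rot: [-0.339, -3.12, 0.0]
contact_force: [-0.4, 0.7, -0.0]
opening: 0.0222
grip_force: 0.0
the job is handed in; nothing more can be done
None
```

I pressed the plunger once and one key came out. I nudged it to the middle of the green spot, about 1–2 mm off centre by camera, left the plunger up, and handed the job in at about 11 s; the hand-in call returned no verdict.

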